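Close the ink tray with its hooked cover

TASK

The wooden cover of the ink tray is resting on the small sloping rack. Close the tray with it: slip one 120 mm edge of the cover, tilted, under the tray's overhanging steel lip, then lower the other end under control (do not let it slap down) until the cover lies level and fully home inside the rim. Then swing the catch on the opposite rim round over the cover, as far as it goes, let go, and leave the glue bottle, pot and brush as they are.

Things in the scene. Friction and masses are not known exactly. Their poses are not given: they have to be found in the camera images.
- cover: Loose wooden board, 140 (x) x 120 (y) x 10 mm, about 0.25 kg, both ends alike. Across the middle of its top stands a handle bar 16 mm thick (x), 80 mm long (y), rising to 55 mm above the underside. Origin: centre of the underside; z out of the top. It starts on the rack, tilted 30 degrees about its y, -x edge low, handle leaning away from the robot.
- edge_a (a point): Middle of the cover's edge face at its -x end (the low end on the rack), at half thickness: 70 mm from the cover's centre, 5 mm above its underside.
- edge_b (a point): The same at the cover's +x end.
- rack: Fixed wooden rack, 150 mm wide: a dark board sloping 30 degrees, rising along the rack's +x (towards the robot), with a stop strip across its foot that reaches 8 mm above the slope. The cover lies on the slope against the stop. Origin: on the table under the middle of the rack; z up.
- tray: Fixed open aluminium tray with black ink on a glass slab, 184 x 152 mm (x, y), left or right of the rack. Origin: on the table under the cavity's centre; x runs from the lip end (far from the robot) to the catch end (near it), z up. Side walls and catch-end rim are 40 mm high, flush with the seated cover's top; the rim is 24 mm broad.
- seat (a point): Centre of the tray's cavity at the height of the ledge on which the cover rests all round, 30 mm above the tray's origin. The cavity is 148 mm (tray x -74 to +74 mm) by 128 mm (y -64 to +64 mm): 4 mm of play on every side of the cover, whose underside comes to rest centred here.
- lip (a point): Middle of the free lower edge of the steel lip at the tray's -x end: tray x -56 mm, y 0, height 47 mm. The lip is 5 mm thick (top at 52 mm), 152 mm wide, and overhangs the cavity by 18 mm (tray x -74 to -56 mm), 17 mm above the ledge; below it the end wall stands at x -74 mm.
- catch (a joint): Angle (rad) of the flat steel catch that swivels about an upright pivot on the rim opposite the lip. Starts at 0 to 0.35, clear of the cavity; at 0 it points 65 degrees from tray +x towards +y. It grows counter-clockwise from above to its stop at 2.0: straight at the lip, over the cover. Stiff (0.03 N m), stays where left. Bar 18 mm wide, height 43 to 49 mm, end 53 mm from the pivot.
- catch_knob (a point): Middle of the upright round knob on the catch, 18 mm in diameter, 38 mm high, from 49 to 87 mm above the table; this point is at 70 mm height, 40 mm from the pivot's axis. It swings with the catch.
- catch_pivot (a point): Catch pivot's axis, on the top of the rim: tray x +86 mm, y 0, height 40 mm.
- glue: White glue bottle, 64 mm across, 150 mm tall, standing; a bystander. Origin: centre of its underside.
- pot: Terracotta pot, 108 mm across, 95 mm tall, standing; a bystander. Origin: centre of its underside.
- brush: Flat brush with a wooden handle, lying flat across the robot's view on the table beyond the work, about 20 cm long and under 30 mm high; a bystander.

How it is judged:
On the way, in this order (a step that is already met when the one before it is completed fails the run):
1. an edge of the cover is under the lip while the cover is still tilted by more than 6 degrees (((x of edge_a in the frame of tray between -0.08 and -0.058 m and z of edge_a in the frame of tray between 0.028 and 0.047 m and y of edge_a in the frame of tray between -0.03 and 0.03 m) or (x of edge_b in the frame of tray between -0.08 and -0.058 m and z of edge_b in the frame of tray between 0.028 and 0.047 m and y of edge_b in the frame of tray between -0.03 and 0.03 m)) and angle between cover's own z axis and vertical above 0.105 rad), for 0.05 s.
2. the cover lies level and home in the tray (x of cover in the frame of tray between -0.008 and 0.008 m and y of cover in the frame of tray between -0.008 and 0.008 m and z of cover in the frame of tray between 0.026 and 0.034 m and angle between cover's own z axis and vertical below 0.045 rad and angle between the x axis of cover and the x axis of tray, either way round below 0.12 rad), for 0.2 s.
At the end, for the whole second after the job is handed in: The cover lies at rest in the tray under the lip: centre within 8 mm of the tray's centre each way, underside 26 to 34 mm above the table, level within 2.5 degrees, square within 7 degrees; the catch is turned over it to more than 1.8 rad, at rest (all of step 2 and value of joint catch above 1.8 rad and linear speed of cover below 0.02 m/s and velocity of joint catch between -0.1 and 0.1 rad/s); the robot touches nothing.
It fails at once if the cover is let slap down at the tray (turning faster than 5 rad/s there) (horizontal distance between cover and tray below 0.07 m and angular speed of cover above 5 rad/s).
It fails at once if the glue bottle is moved more than 30 mm (distance of glue from where it was at the start of the episode above 0.03 m).
It fails at once if the pot is moved more than 30 mm (distance of pot from where it was at the start of the episode above 0.03 m).
It fails at once if the brush is moved more than 30 mm (distance of brush from where it was at the start of the episode above 0.03 m).
It also fails if it takes over 64 s, if anything falls off the work surface, if the arm or the gripper's body presses on something with over 40 N, if the wrist force passes 120 N, or if a joint passes its speed limit or range.

ROBOT

A 6-joint arm with a two-finger parallel gripper is mounted at the origin on the work surface. World frame = base frame: x ahead of the robot, y to its left, z up, the work surface at z = 0. Lengths are in m, angles in rad, forces in N, time in s.
With the tool pointing down it reaches from about 0.35 to 0.775 m from the base axis. Payload 5.5 kg.
Tool frame: the origin (TCP) lies midway between the tips of the shut fingers; the grasp point (between the pads) lies 19 mm behind it (manip.grip_depth is the distance from the TCP to the grasp point, in m); z points along the fingers, y is the line along which they close (so a half turn about z gives the same grasp; the last joint's range is limited). The gripper opens to 85 mm and grips with 20 to 120 N. Pads are 22 mm wide; open, the fingers measure 114 mm over their backs; the gripper's body (76 mm by 85 mm) begins 54 mm behind the grasp point. The pads swing forward as they close: fully open they stand 13 mm farther back than shut.
Start: joints at [-1.295, 0.313, 0.046, 1.304, 0, 1.431], TCP at [0.232, -0.526, 0.202] pointing down, gripper open.
Joint ranges: [-2.76, 2.76], [-0.86, 1.69], [-1.03, 1.26], [-2.2, 2.34], [-1.47, 1.5], [-3.14, 3.14]. Speed limits (rad/s): [2.57, 2.57, 3.14, 3.14, 3.14, 3.14].

INTERFACE

Orientations are given as a unit quaternion [w, x, y, z].
In Python, from bench import manip gives the robot as it stands. The module is installed in compiled form; this text tells all that it offers.
- The arm moves only by the tool arm_command, never from a script. Its argument "motion" is text: rows parted by semicolons, each of 6 numbers parted by spaces: the shift along the tool's x, y, z normalised to -1 to 1, where 1 is 0.04 m, then the turn, a rotation vector about the tool's x, y, z normalised to -1 to 1, where 1 is 0.1 rad. In form: x y z rx ry rz; .... A call has 1 to 12 rows; each row shifts and turns the commanded pose from where the row before left it, along the tool's axes as they then stand; what a row does not reach is not made up. A row lasts 1/10 s, in which the tool goes at most 50 mm and 8.59 degrees, less where a joint would pass 70% of its speed; a pose out of reach is approached as far as the arm can. A call with a number of a shift or a turn outside -1 to 1 is refused whole. A call with a gripper value outside its range is refused whole. "fingers" is the closure, from 0 (fully open) to 1 (shut), set as the call begins (left out, the last holds). The fingers move at their own pace and stop on an object; "squeeze" is the grip in N (left out, the last holds). Time passes only in rows, so rows that do not move let the fingers close. It gives the time, the measured TCP pose, the force, the opening and the grip force at its end, in the units of the state.
- manip.sense(): the state, without advancing time (a new reading comes with each control period).
- manip.grab_frame(name): name is "side" or "top"; returns the picture (420x560x3 uint8, red, green, blue); there is no depth.
- manip.camera_info(name): a dict with "fx", "fy", "cx", "cy" (pixels), "dist_coeffs" ([k1, k2, p1, p2, k3] as OpenCV has them; the pictures are not rectified), "R" (3x3) and "t" (3): a world point X has camera coordinates R X + t. Camera axes: x right, y down, z forward; pixel columns grow to the right and rows downward; lengths in m; the calibration is good to about 2 mm. A picture is of the moment at which its call begins. camera_info takes no time and is no camera call.
- manip.job_done(): hands the job in; it is judged then, once.
Trained networks look in the newest picture that a camera, given by its name, has taken for a name from the list of things; names that differ only in an ending like _2 or _b are one class to them, and where a whole thing is asked for, a point or a joint stands for the part that bears it (a point fixed in the world has none). Each returns a list of dicts, best first, with "confidence" (0 to 1); they miss things now and then, are a little off and sometimes report something else, mostly with a low value. They report only what shows in the picture. A call takes as long as a camera call.
- manip.boxes_of(camera, query): "position" ([x, y, z] in m, in world coordinates, good to about 4 mm: the middle of the surface that is visible of it).
- manip.trace(camera, query): "mask" (420x560 bool, what is visible of it).
The state is a dict: "time": time; "joint_pos": joint angles; "qvel": joint speeds; "joint_efforts": joint torques, N m; "tool_pos": TCP position; "ee_rot": TCP orientation; "force": force on the tool from outside, world axes, zero at the start; "torque": the same for the moment, N m; "gripper_width": finger opening in m; "gripper_force": force on a finger pad.
Only numpy, scipy, OpenCV 4.12 (cv2) and the standard library are available. Lean on these libraries where they do the work, as an engineer would, in place of code of your own. Each camera call takes 0.05 s, during which the arm holds its last target. There are 200 camera calls.

## Working session

There is one attempt and no reset: what is moved stays moved. The work goes in short steps, Python scripts to look and compute and a tool call to move; the robot and the scene stay as the last step left them, time stands still between calls to the robot, and variables do not carry over. Pictures are saved under pics/ and viewed, at most 10 in all, crops included, and the job is handed in when it is done.

Besides the shell and the picture viewer there is one more tool, called after "Request:" as name(argument=value, ...) on one line, values as JSON. arm_command: Moves the arm, as the interface text tells. Scaled input: -1 to 1 covers 0.04 m each way for a shift and 0.1 rad each way for a turn. Its arguments: {"type":"object","properties":{"motion":{"type":"string"},"fingers":{"type":"number"},"squeeze":{"type":"number"}},"required":["motion"]}

```bash
mkdir -p pics; cat > h.py <<'E'
import numpy as np, cv2
from bench import manip
from scipy.spatial.transform import Rotation as Rn
def cam(n):
    c=manip.camera_info(n); return np.array([[c['fx'],0,c['cx']],[0,c['fy'],c['cy']],[0,0,1]]),np.array(c['dist_coeffs']),np.array(c['R']),np.array(c['t'])
def proj(n,P):
    K,d,R,t=cam(n); return cv2.projectPoints(np.atleast_2d(np.array(P,float)),cv2.Rodrigues(R)[0],t,K,d)[0][:,0]
def atz(n,uv,z):
    K,d,R,t=cam(n); p=cv2.undistortPoints(np.array(uv,float).reshape(-1,1,2),K,d)[:,0]
    r=np.c_[p,np.ones(len(p))]@R; c=-R.T@t; s=(z-c[2])/r[:,2]; return c+s[:,None]*r
def snap(n,f): 
    im=manip.grab_frame(n); cv2.imwrite('pics/'+f,im[:,:,::-1]); return im
E
python3 - <<'E'
from h import *
np.set_printoptions(precision=4,suppress=True)
for n in ['top','side']:
    snap(n,n+'0.png'); K,d,R,t=cam(n); print(n,-R.T@t,R[2],K[0,0])
    for q in ['cover','rack','tray','catch','catch_knob','glue','pot','brush','lip','edge_a','catch_pivot']:
        try: print(q,[(np.round(b['position'],3),round(b['confidence'],2)) for b in manip.boxes_of(n,q)[:2]])
        except Exception as e: print(q,e)
print(manip.sense())
E
```

```text
top [0.4176 0.0981 1.1331] [ 0.1701  0.0129 -0.9853] 402.9227999143631
cover [(array([0.55 , 0.171, 0.096]), 0.73), (array([ 0.494, -0.268,  0.049]), 0.27)]
rack [(array([0.501, 0.22 , 0.088]), 0.69)]
tray [(array([ 0.58 , -0.23 ,  0.027]), 0.96), (array([0.502, 0.222, 0.086]), 0.51)]
catch [(array([ 0.493, -0.268,  0.054]), 0.61), (array([0.551, 0.169, 0.094]), 0.27)]
catch_knob [(array([ 0.582, -0.233,  0.034]), 0.7), (array([ 0.495, -0.27 ,  0.052]), 0.53)]
glue [(array([0.724, 0.012, 0.1  ]), 0.97)]
pot [(array([0.466, 0.396, 0.094]), 0.66), (array([ 0.495, -0.27 ,  0.054]), 0.32)]
brush [(array([ 0.736, -0.222,  0.019]), 0.6)]
lip [(array([ 0.581, -0.23 ,  0.032]), 0.61)]
edge_a [(array([0.55 , 0.17 , 0.095]), 0.78)]
catch_pivot [(array([ 0.587, -0.234,  0.03 ]), 0.66)]
side [ 0.5918 -0.7808  1.1595] [ 0.0133  0.6367 -0.771 ] 536.9458092846494
cover [(array([0.561, 0.157, 0.089]), 0.78)]
rack [(array([0.524, 0.124, 0.06 ]), 0.77)]
tray [(array([ 0.579, -0.24 ,  0.027]), 0.7), (array([0.525, 0.121, 0.061]), 0.22)]
catch [(array([ 0.5  , -0.282,  0.054]), 0.72)]
catch_knob [(array
[... 161 characters left out ...]
0.014]), 0.58)]
lip [(array([ 0.581, -0.24 ,  0.022]), 0.68)]
edge_a [(array([0.557, 0.155, 0.087]), 0.82), (array([0.477, 0.379, 0.07 ]), 0.69)]
catch_pivot [(array([ 0.576, -0.234,  0.027]), 0.64)]
{'time': 1.2, 'joint_pos': array([-1.2946,  0.3132,  0.0461,  1.3036, -0.    ,  1.4312]), 'qvel': array([ 0.0007, -0.0002,  0.0001, -0.0037,  0.0008,  0.0001]), 'joint_efforts': array([  0.0013, -48.0477,  29.8813,   0.0004,  -0.0002,   0.    ]), 'tool_pos': array([ 0.2323, -0.526 ,  0.2024]), 'ee_rot': array([ 0.    ,  0.9785,  0.2064, -0.    ]), 'force': array([ 0.1453, -0.0055, -0.4192]), 'torque': array([-0.0211, -0.0039, -0.031 ]), 'gripper_force': 0.0, 'gripper_width': 0.08535105902474877}
```

View pics/top0.png

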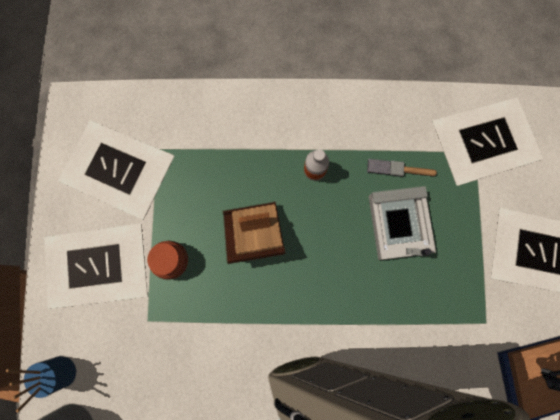

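View pics/side0.png

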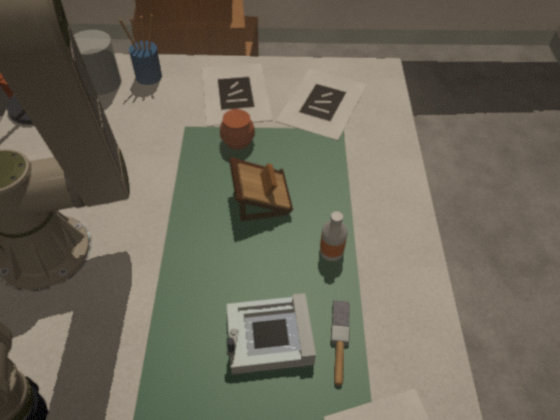

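The top view shows the cover and handle at (250,235), the tray at (403,222) with its lip at the top (398,194), and the catch and knob near (423,253). The side view agrees: rack (263,188), tray (270,333), knob (233,340). Next I'll fit the poses from the masks in both views.

```bash
cat >> h.py <<'E'
from scipy.optimize import minimize
def box(a,b): return np.array([[x,y,z] for x in(a[0],b[0]) for y in(a[1],b[1]) for z in(a[2],b[2])],float)
COVER=np.r_[box((-.07,-.06,0),(.07,.06,.01)),box((-.008,-.04,.01),(.008,.04,.055))]
TRAY=np.r_[box((-.086,-.076,0),(.098,.076,.04)),box((-.086,-.076,.047),(-.056,.076,.052))]
def hull(p): return cv2.convexHull(p.astype(np.float32))
def maskhull(n,q):
    r=manip.trace(n,q)
    if not r: return None
    m=r[0]['mask'].astype(np.uint8); m=cv2.morphologyEx(m,cv2.MORPH_OPEN,np.ones((3,3),np.uint8))
    k,l,s,c=cv2.connectedComponentsWithStats(m); i=1+np.argmax(s[1:,4]); print(n,q,round(r[0]['confidence'],2),s[i],c[i])
    ys,xs=np.nonzero(l==i); P=np.c_[xs,ys]; return hull(np.r_[P+[.5,.5],P+[-.5,.5],P+[.5,-.5],P-[.5,.5]])
def fit(pts,hulls,p0,tilt,z=None):
    def pose(p): return Rn.from_euler('ZY',[p[2],-tilt]),np.array([p[0],p[1],p[3] if z is None else z])
    def cost(p):
        R,t=pose(p); c=0
        for n,h in hulls.items():
            g=hull(proj(n,R.apply(pts)+t)); i=cv2.intersectConvexConvex(g,h)[0]
            c+=1-i/(cv2.contourArea(g)+cv2.contourArea(h)-i)
        return c
    p0=np.array(p0,float); best=None
    for dy in(-.2,0,.2):
        q=p0.copy();q[2]+=dy
        S=np.r_[[q],q+np.diag([.02,.02,.15,.02][:len(q)])]
        r=minimize(cost,q,method='Nelder-Mead',options=dict(initial_simplex=S,xatol=1e-5,fatol=1e-5,maxiter=600))
        if best is None or r.fun<best.fun: best=r
    return best.x,best.fun
E
python3 - <<'E'
from h import *
np.set_printoptions(precision=4,suppress=True)
for q,pts,p0,tilt,z in [('tray',TRAY,[.58,-.235,np.pi],0,0),('cover',COVER,[.54,.165,np.pi,.07],np.pi/6,None)]:
    hs={n:maskhull(n,q) for n in('top','side')}
    print(fit(pts,hs,p0,tilt,z), *[fit(pts,{n:hs[n]},p0,tilt,z if z is not None else None) for n in hs])
for n in('top','side'):
    maskhull(n,'catch'); maskhull(n,'glue'); maskhull(n,'catch_knob')
    im=cv2.imread(f'pics/{n}0.png'); 
    c=(403,222) if n=='top' else (270,333)
    cr=lambda c:cv2.resize(im[c[1]-50:c[1]+50,c[0]-65:c[0]+65],None,fx=6,fy=6,interpolation=cv2.INTER_CUBIC)[:590]
    cv2.imwrite(f'pics/{n}c.png',cv2.resize(np.hstack([cr(c),cr((254,233) if n=='top' else (263,190))]),(800,310)))
a,b=[cv2.imread(f'pics/{n}c.png') for n in('top','side')]
cv2.imwrite('pics/crop.png',cv2.resize(np.vstack([a,b]),(774,600)))
E
```

```text
top tray 0.83 [ 369  187   66   73 3862] [401.2706 222.8353]
side tray 0.74 [ 226  294   91   80 5892] [269.6718 334.419 ]
(array([ 0.5859, -0.2314,  3.2633]), np.float64(0.08428448955049639)) (array([ 0.5863, -0.2326,  3.2678]), np.float64(0.03543357477968867)) (array([ 0.5857, -0.2309,  3.2669]), np.float64(0.042300289236358424))
top cover 0.58 [ 232  204   50   50 1966] [256.0097 228.736 ]
side cover 0.69 [ 238  164   51   45 1619] [262.971  185.7857]
(array([0.5545, 0.1688, 3.3273, 0.0643]), np.float64(0.08873396714682358)) (array([0.5516, 0.1674, 3.3206, 0.096 ]), np.float64(0.018062643477023133)) (array([0.5539, 0.1758, 3.3274, 0.0559]), np.float64(0.030569478347323487))
top catch 0.74 [405 247  27   9 210] [417.6381 251.3   ]
top glue 0.59 [304 149  24  31 594] [315.4747 164.362 ]
top catch_knob 0.53 [406 248  25   8 155] [417.9548 251.8387]
side catch 0.47 [226 329  12  26 226] [232.0442 342.4027]
side glue 0.85 [ 320  212   28   50 1024] [333.5303 238.4082]
side catch_knob 0.76 [227 330  11  25 201] [232.194  342.3234]
```

View pics/crop.png

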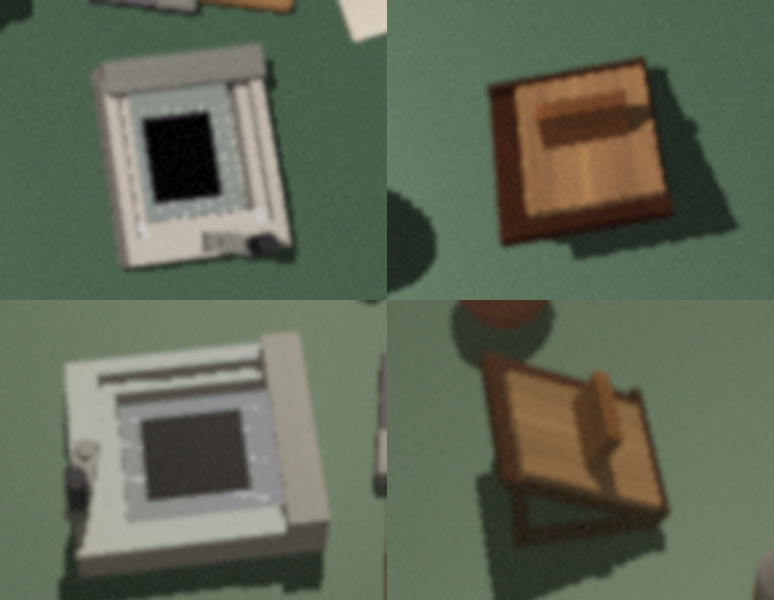

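```bash
cat >> h.py <<'E'
def quat(q): return Rn.from_quat([q[1],q[2],q[3],q[0]])
def rows(R1,p1,n,R0=None,p0=None):
    s=manip.sense()
    R0=R0 or quat(s['ee_rot']); p0=s['tool_pos'] if p0 is None else p0
    r=(R0.inv()*R1).as_rotvec()/n
    S=sum(Rn.from_rotvec(r*k).as_matrix() for k in range(n))
    d=np.linalg.solve(S,R0.inv().apply(np.array(p1)-p0))
    print(n,'x',' '.join(f'{v:.3f}' for v in np.r_[d/.04,r/.1]))
def cov(yaw,tilt): return Rn.from_euler('ZY',[yaw,-tilt])
def tool(Rc): m=Rc.as_matrix(); return Rn.from_matrix(np.c_[-m[:,1],-m[:,0],-m[:,2]])
def st():
    s=manip.sense(); print(s['time'],s['tool_pos'],s['force'],s['gripper_width'],s['gripper_force'],s['joint_pos'])
np.set_printoptions(precision=4,suppress=True)
E
python3 - <<'E'
from h import *
for c,y in [([.5545,.1688,.0643],3.327),([.553,.171,.064],3.325)]:
    H=cov(y,np.pi/6).apply([0,0,.055])+c; print(H,proj('top',H),proj('side',H))
    print(proj('top',cov(y,np.pi/6).apply([[-.07,-.06,.01],[-.07,.06,.01],[.07,.06,.01],[.07,-.06,.01]])+c).tolist(),proj('side',cov(y,np.pi/6).apply([[-.07,-.06,.01],[-.07,.06,.01],[.07,.06,.01],[.07,-.06,.01]])+c).tolist())
# triangulate handle-top from picked pixels
def tri(a,b):
    P=[];u=[]
    for n,uv in(('top',a),('side',b)):
        K,d,R,t=cam(n);P.append(np.c_[R,t]);u.append(cv2.undistortPoints(np.array(uv,float).reshape(1,1,2),K,d)[0,0])
    X=cv2.triangulatePoints(P[0],P[1],u[0],u[1])[:,0];return X[:3]/X[3]
print(tri((253.8,217.3),(271.2,176.7)))
c=np.array([.5545,.1688,.0643]);Rc=cov(3.325,np.pi/6)
rows(tool(cov(3.325,0)),[.54,.15,.27],30)
print(tool(Rc).as_quat(), Rc.apply([0,0,.023+.08])+c)
E
```

```text
[0.5815 0.1739 0.1119] [[253.4767 216.2287]] [[272.5289 174.7043]]
[[231.77340796879577, 210.79214699842504], [274.5030978148727, 203.3969707502192], [282.07079833402645, 244.1717370776638], [235.6479581266591, 252.2368529644647]] [[282.1413614425557, 175.20172503263953], [290.28425954492656, 207.87665846624407], [244.43205839486433, 196.93553340217204], [238.25413754015412, 163.23245591296342]]
[0.58   0.176  0.1116] [[252.6379 216.81  ]] [[271.975  174.1717]]
[[231.01763780479763, 211.285816862813], [273.7569338801279, 203.974690536121], [281.16584704410326, 244.81304121371122], [234.73352851533338, 252.78268940531666]] [[281.6605079456166, 174.71807976001529], [289.6820146661666, 207.3447132938426], [243.83640080247278, 196.31679866270287], [237.78450785631176, 162.67318295028173]]
[0.5789 0.1733 0.105 ]
30 x 0.666 -0.054 -0.056 0.000 0.000 -0.446
[ 0.6176  0.7427 -0.199  -0.1655] [0.6051 0.1782 0.1535]
```

Request:
arm_command(motion="0.67 -0.05 -0.06 0 0 -0.45; 0.67 -0.05 -0.06 0 0 -0.45; 0.67 -0.05 -0.06 0 0 -0.45; 0.67 -0.05 -0.06 0 0 -0.45; 0.67 -0.05 -0.06 0 0 -0.45; 0.67 -0.05 -0.06 0 0 -0.45; 0.67 -0.05 -0.06 0 0 -0.45; 0.67 -0.05 -0.06 0 0 -0.45; 0.67 -0.05 -0.06 0 0 -0.45; 0.67 -0.05 -0.06 0 0 -0.45", fingers=0)

```text
time: 2.7
tool_pos: [0.4381, -0.355, 0.2265]
ee_rot: [0.0, 0.907, 0.42, -0.0]
force: [-0.7, -1.1, -0.5]
gripper_width: 0.085
gripper_force: 0.0
```

Request:
arm_command(motion="0.67 -0.05 -0.06 0 0 -0.45; 0.67 -0.05 -0.06 0 0 -0.45; 0.67 -0.05 -0.06 0 0 -0.45; 0.67 -0.05 -0.06 0 0 -0.45; 0.67 -0.05 -0.06 0 0 -0.45; 0.67 -0.05 -0.06 0 0 -0.45; 0.67 -0.05 -0.06 0 0 -0.45; 0.67 -0.05 -0.06 0 0 -0.45; 0.67 -0.05 -0.06 0 0 -0.45; 0.67 -0.05 -0.06 0 0 -0.45")

```text
time: 3.7
tool_pos: [0.5483, -0.1123, 0.2505]
ee_rot: [0.0, 0.791, 0.612, 0.0]
force: [-0.4, 0.8, -0.1]
gripper_width: 0.0851
gripper_force: 0.0
```

Request:
arm_command(motion="0.67 -0.05 -0.06 0 0 -0.45; 0.67 -0.05 -0.06 0 0 -0.45; 0.67 -0.05 -0.06 0 0 -0.45; 0.67 -0.05 -0.06 0 0 -0.45; 0.67 -0.05 -0.06 0 0 -0.45; 0.67 -0.05 -0.06 0 0 -0.45; 0.67 -0.05 -0.06 0 0 -0.45; 0.67 -0.05 -0.06 0 0 -0.45; 0.67 -0.05 -0.06 0 0 -0.45; 0.67 -0.05 -0.06 0 0 -0.45; 0 0 0 0 0 0")

```text
time: 4.8
tool_pos: [0.5414, 0.1558, 0.2749]
ee_rot: [-0.0, 0.633, 0.774, 0.0]
force: [0.6, -0.8, 0.3]
gripper_width: 0.0854
gripper_force: 0.0
```

```bash
python3 - <<'E'
from h import *
st()
Rc=cov(3.325,np.pi/6); H=np.array([.5805,.174,.111]); 
print(quat(manip.sense()['ee_rot']).as_matrix())
rows(tool(Rc),H+Rc.apply([0,0,-.055+.023+.09]),10)
E
```

```text
4.8 [0.5414 0.1558 0.2749] [ 0.6166 -0.7992  0.3018] 0.08539472134003297 0.0 [0.1373 0.282  0.1791 1.4673 0.0008 1.5086]
[[-0.1982  0.9802  0.0005]
 [ 0.9802  0.1982  0.0008]
 [ 0.0007  0.0007 -1.    ]]
10 x 0.025 0.241 0.238 0.524 0.004 0.016
```

Request:
arm_command(motion="0.02 0.24 0.24 0.524 0 0.02; 0.02 0.24 0.24 0.524 0 0.02; 0.02 0.24 0.24 0.524 0 0.02; 0.02 0.24 0.24 0.524 0 0.02; 0.02 0.24 0.24 0.524 0 0.02; 0.02 0.24 0.24 0.524 0 0.02; 0.02 0.24 0.24 0.524 0 0.02; 0.02 0.24 0.24 0.524 0 0.02; 0.02 0.24 0.24 0.524 0 0.02; 0.02 0.24 0.24 0.524 0 0.02; 0 0 0 0 0 0", squeeze=60)

```text
time: 5.9
tool_pos: [0.61, 0.173, 0.1477]
ee_rot: [-0.169, 0.62, 0.738, -0.205]
force: [0.3, -0.1, -2.8]
gripper_width: 0.0854
gripper_force: 0.0
```

```bash
python3 - <<'E'
from h import *
st()
Rc=cov(3.325,np.pi/6); H=np.array([.5805,.174,.111]); 
print(np.degrees((quat(manip.sense()['ee_rot']).inv()*tool(Rc)).as_rotvec()))
rows(tool(Rc),H+Rc.apply([0,0,-.055+.023]),7)
snap('top','t1.png');snap('side','s1.png')
a=cv2.imread('pics/t1.png')[150:290,180:340];b=cv2.imread('pics/s1.png')[90:230,190:350]
cv2.imwrite('pics/c1.png',cv2.resize(np.hstack([a,b]),(800,350),interpolation=cv2.INTER_CUBIC))
E
```

```text
5.9 [0.61   0.173  0.1477] [ 0.3437 -0.0904 -2.7509] 0.08536013020307719 0.0 [ 0.1569  1.1256  1.2209  2.2047 -0.0136  1.5581]
[-0.8639  0.0034 -0.576 ]
7 x 0.023 -0.021 0.279 -0.022 0.000 -0.014
```

View pics/c1.png

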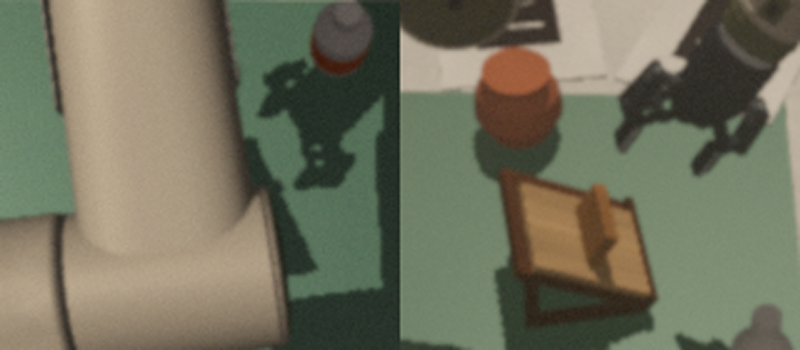

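The side crop shows the open gripper in line with the handle, fingertips at crop (630,140) and (705,165), handle top at crop (600,190). Joint 3 is close to its limit, so I'll step in gently.

Request:
arm_command(motion="0.02 -0.02 0.28 -0.02 0 -0.01; 0.02 -0.02 0.28 -0.02 0 -0.01; 0.02 -0.02 0.28 -0.02 0 -0.01; 0 0 0 0 0 0")

```text
time: 6.4
tool_pos: [0.589, 0.1725, 0.1369]
ee_rot: [-0.161, 0.621, 0.742, -0.196]
force: [0.1, -0.0, 0.8]
gripper_width: 0.0857
gripper_force: 0.0
```

```bash
python3 - <<'E'
from h import *
st()
Rc=cov(3.325,np.pi/6); H=np.array([.5805,.174,.111]); 
print(np.degrees((quat(manip.sense()['ee_rot']).inv()*tool(Rc)).as_rotvec()))
rows(tool(Rc),H+Rc.apply([0,0,-.055+.023]),4)
E
```

```text
6.4 [0.589  0.1725 0.1369] [ 0.091  -0.0083  0.8192] 0.0856743493294589 0.0 [ 0.1607  0.9657  0.8743  1.9921 -0.0121  1.5571]
[ 0.6152  0.0551 -0.3474]
4 x 0.019 0.035 0.366 0.027 0.002 -0.015
```

Request:
arm_command(motion="0.02 0.03 0.36 0.03 0 -0.01; 0.02 0.03 0.36 0.03 0 -0.01; 0.02 0.03 0.36 0.03 0 -0.01; 0.02 0.03 0.36 0.03 0 -0.01; 0 0 0 0 0 0")

```text
time: 6.9
tool_pos: [0.5651, 0.1712, 0.082]
ee_rot: [-0.166, 0.618, 0.742, -0.201]
force: [0.9, -0.0, -0.2]
gripper_width: 0.0854
gripper_force: 0.0
```

```bash
python3 - <<'E'
from h import *
st()
Rc=cov(3.325,np.pi/6); H=np.array([.5805,.174,.111]); s=manip.sense()
T=quat(s['ee_rot']);print(np.degrees((T.inv()*tool(Rc)).as_rotvec()), T.inv().apply(H+Rc.apply([0,0,-.055+.023])-s['tool_pos']))
snap('side','s2.png')
b=cv2.imread('pics/s2.png')[110:230,200:340]
cv2.imwrite('pics/c2.png',cv2.resize(b,(700,600),interpolation=cv2.INTER_CUBIC))
E
```

```text
6.9 [0.5651 0.1712 0.082 ] [ 0.9089 -0.0308 -0.1848] 0.0853708637314389 0.0 [ 0.1642  0.9209  0.6423  1.8197 -0.0105  1.5562]
[-0.2356  0.0492 -0.1183] [-0.     -0.0009 -0.001 ]
```

View pics/c2.png

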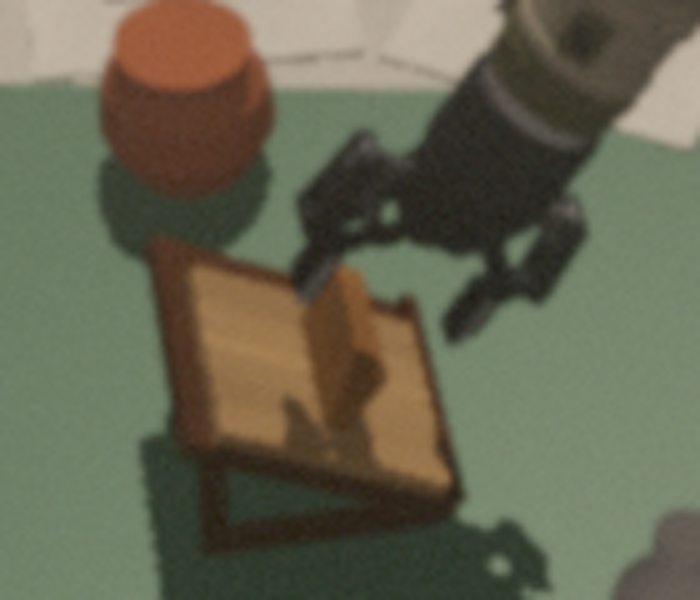

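```bash
python3 - <<'E'
from h import *
s=manip.sense();T=quat(s['ee_rot']);p=s['tool_pos']
f=lambda u:((np.array(u)-[200,110])*5).round()
for y in(-.045,0,.045): print(f(proj('side',p+T.apply([0,y,-.013]))[0]))
Rc=cov(3.325,np.pi/6); c=np.array([.5805,.174,.111])-Rc.apply([0,0,.055])
for q in [(0,-.04,.055),(0,.04,.055),(0,0,.055),(0,0,.036),(.07,.06,.01),(-.07,.06,.01),(.07,-.06,.01),(-.07,-.06,.01)]: print(q,f(proj('side',Rc.apply(q)+c)[0]))
E
```

```text
[271. 328.]
[345. 348.]
[416. 367.]
(0, -0.04, 0.055) [348. 270.]
(0, 0.04, 0.055) [374. 381.]
(0, 0, 0.055) [361. 325.]
(0, 0, 0.036) [343. 348.]
(0.07, 0.06, 0.01) [220. 435.]
(-0.07, 0.06, 0.01) [449. 490.]
(0.07, -0.06, 0.01) [190. 267.]
(-0.07, -0.06, 0.01) [409. 327.]
```

```bash
python3 - <<'E'
from h import *
T=quat([-0.169, 0.62, 0.738, -0.205]);p=np.array([0.61, 0.173, 0.1477])
for z in(0,-.013,-.03,-.045):
  print(z,[proj('side',p+T.apply([0,y,z]))[0].round(1).tolist() for y in(-.05,0,.05)])
s=manip.sense();T=quat(s['ee_rot']);p=s['tool_pos']
for z in(0,-.013,-.03,-.045,-.15):
  print(z,[((proj('side',p+T.apply([0,y,z]))[0]-[200,110])*5).round().tolist() for y in(-.05,0,.05)])
im=snap('side','s3.png')
b=cv2.imread('pics/s3.png')[140:200,240:310]; b=np.clip(b.astype(float)*2.2,0,255).astype(np.uint8)
cv2.imwrite('pics/c3.png',cv2.resize(b,(700,600),interpolation=cv2.INTER_CUBIC))
E
```

```text
0 [[267.1, 160.7], [283.6, 165.8], [299.5, 170.6]]
-0.013 [[269.7, 157.3], [286.2, 162.5], [302.2, 167.4]]
-0.03 [[273.1, 152.8], [289.7, 158.1], [305.7, 163.2]]
-0.045 [[276.2, 148.8], [292.8, 154.2], [308.9, 159.4]]
0 [[251.0, 342.0], [333.0, 364.0], [411.0, 385.0]]
-0.013 [[263.0, 326.0], [345.0, 348.0], [424.0, 370.0]]
-0.03 [[279.0, 305.0], [361.0, 328.0], [440.0, 349.0]]
-0.045 [[293.0, 286.0], [375.0, 309.0], [454.0, 331.0]]
-0.15 [[395.0, 147.0], [480.0, 173.0], [561.0, 199.0]]
```

View pics/c3.png

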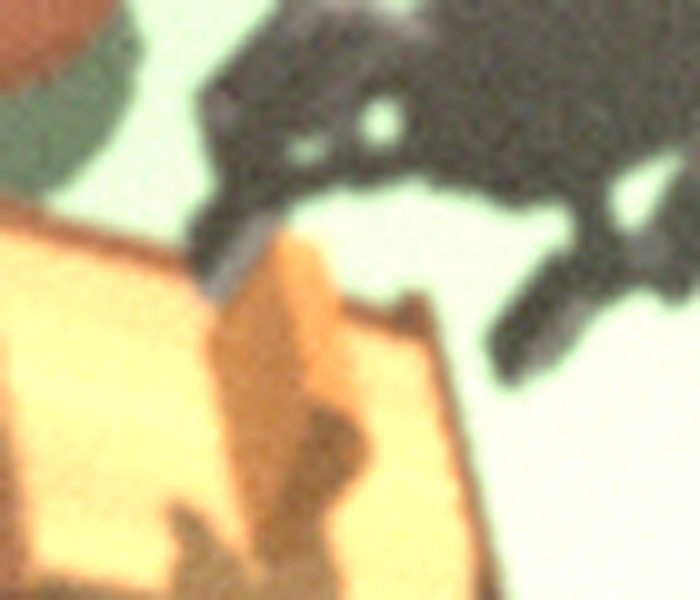

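Both pictures put the open fingertips about 30 mm farther back than I expected. I'll back off and shut the fingers in free air to see where the tips really are.

Request:
arm_command(motion="0 0 -0.5 0 0 0; 0 0 -0.5 0 0 0; 0 0 -0.5 0 0 0; 0 0 0 0 0 0; 0 0 0 0 0 0; 0 0 0 0 0 0; 0 0 0 0 0 0; 0 0 0 0 0 0; 0 0 0 0 0 0; 0 0 0 0 0 0", fingers=1, squeeze=30)

```text
time: 8.0
tool_pos: [0.5955, 0.1769, 0.1313]
ee_rot: [-0.167, 0.618, 0.741, -0.202]
force: [0.5, 0.0, 0.0]
gripper_width: 0.0002
gripper_force: 0.0
```

```bash
python3 - <<'E'
from h import *
st()
s=manip.sense();T=quat(s['ee_rot']);p=s['tool_pos']
print(proj('side',p),(proj('side',[p,p+T.apply([0,0,-.013]),p+T.apply([0,0,-.03])])-[210,100])*5, proj('top',p))
snap('side','s4.png')
b=cv2.imread('pics/s4.png')[100:220,210:350]; b=np.clip(b.astype(float)*1.6,0,255).astype(np.uint8)
cv2.imwrite('pics/c4.png',cv2.resize(b,(700,600),interpolation=cv2.INTER_CUBIC))
E
```

```text
8.0 [0.5955 0.1769 0.1313] [0.4726 0.0388 0.0269] 0.00016800382818089418 0.0 [ 0.165   1.0203  0.9627  2.0436 -0.0101  1.557 ]
[[277.8989 168.913 ]] [[339.4944 344.5652]
 [352.1836 328.2781]
 [368.9938 306.6999]] [[251.8737 209.5561]]
```

View pics/c4.png

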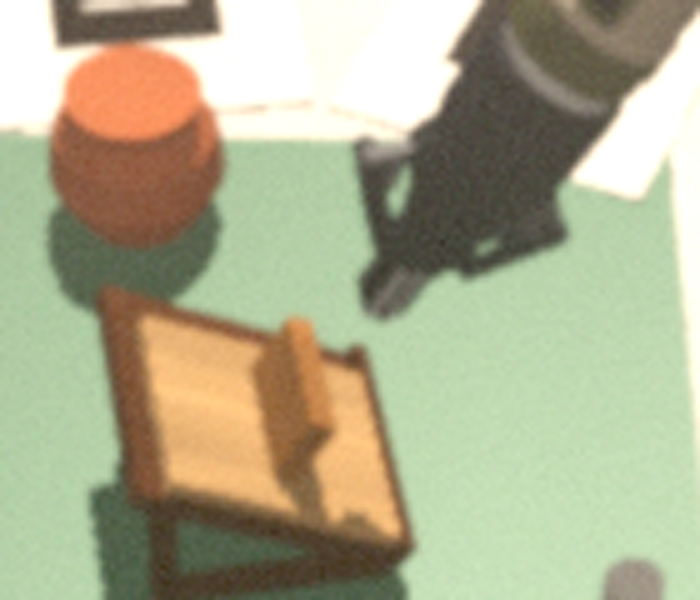

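Shut tip shows at crop (378,315) but the projected TCP is (339,345), so the tips stand about 30 mm behind the reported TCP along the tool. I'll advance in stages and watch the force.

Request:
arm_command(motion="0 0 0 0 0 0; 0 0 0 0 0 0; 0 0 0 0 0 0; 0 0 0 0 0 0; 0 0 0 0 0 0; 0 -0.01 0.3 0 0 0; 0 -0.01 0.3 0 0 0; 0 -0.01 0.3 0 0 0; 0 -0.01 0.3 0 0 0; 0 -0.01 0.3 0 0 0; 0 0 0 0 0 0", fingers=0, squeeze=60)

```text
time: 9.15
tool_pos: [0.5629, 0.1708, 0.0798]
ee_rot: [-0.168, 0.618, 0.741, -0.203]
force: [0.2, 0.1, -0.2]
gripper_width: 0.0855
gripper_force: 0.0
```

```bash
python3 - <<'E'
from h import *
st(); print(manip.grip_depth)
im=manip.grab_frame('side').astype(float); a=cv2.imread('pics/s4.png')[:,:,::-1].astype(float); s0=cv2.imread('pics/side0.png')[:,:,::-1].astype(float)
# fingertip pixels: dark pixels, new compared with start picture
for n,i in(('now',im),('shut',a)):
    m=((i.mean(2)<45)&(abs(i-s0).mean(2)>25)).astype(np.uint8); m[:,:245]=0;m[190:]=0
    ys,xs=np.nonzero(m)
    for c0,c1 in((245,275),(275,330)):
        k=(xs>=c0)&(xs<c1)
        if k.any(): j=np.argmax(ys[k]-.0*xs[k]); print(n,(c0,c1),xs[k][j],ys[k][j])
E
```

```text
9.15 [0.5629 0.1708 0.0798] [ 0.244   0.1343 -0.2121] 0.08549562773293451 0.0 [ 0.1642  0.9218  0.6356  1.8172 -0.0105  1.5563]
0.0187
now (245, 275) 259 165
now (275, 330) 289 177
shut (275, 330) 283 158
```

Request:
arm_command(motion="0 -0.01 0.1 0 0 0; 0 -0.01 0.1 0 0 0; 0 -0.01 0.1 0 0 0; 0 0 0 0 0 0")

```text
time: 9.6
tool_pos: [0.5568, 0.1697, 0.0705]
ee_rot: [-0.167, 0.618, 0.741, -0.202]
force: [0.3, -0.6, -0.2]
gripper_width: 0.0855
gripper_force: 0.0
```

Request:
arm_command(motion="0 -0.01 0.1 0 0 0; 0 -0.01 0.1 0 0 0; 0 0 0 0 0 0")

```text
time: 9.9
tool_pos: [0.552, 0.1688, 0.064]
ee_rot: [-0.167, 0.618, 0.741, -0.202]
force: [-0.4, -0.1, 0.5]
gripper_width: 0.0853
gripper_force: 0.0
```

```bash
python3 - <<'E'
from h import *
st()
snap('side','s5.png')
b=cv2.imread('pics/s5.png')[130:220,225:330]; b=np.clip(b.astype(float)*1.6,0,255).astype(np.uint8)
cv2.imwrite('pics/c5.png',cv2.resize(b,(700,600),interpolation=cv2.INTER_CUBIC))
E
```

```text
9.9 [0.552  0.1688 0.064 ] [-0.3871 -0.097   0.4762] 0.08528074747102715 0.0 [ 0.1638  0.8989  0.5518  1.7546 -0.0107  1.556 ]
```

View pics/c5.png

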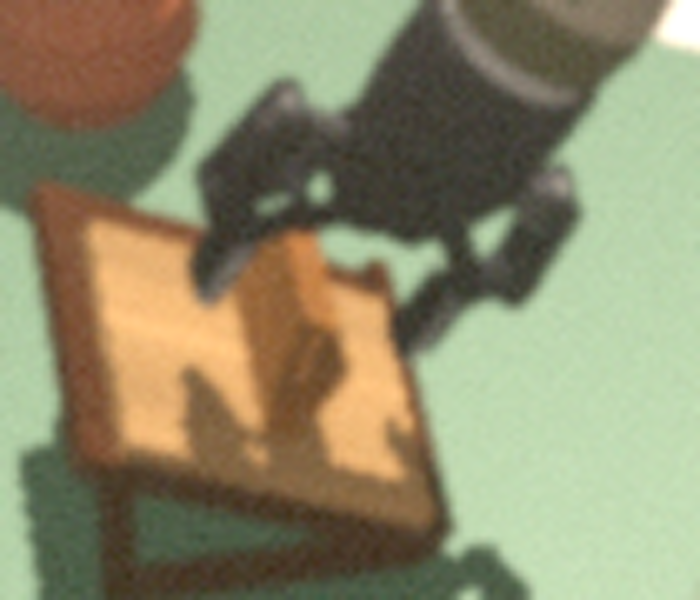

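Tips are at crop (205,295) and (405,345), straddling the handle about 12 mm below its top, and there is no contact force. I'll go 4 mm more and close.

Request:
arm_command(motion="0 0 0.1 0 0 0; 0 0 0 0 0 0; 0 0 0 0 0 0; 0 0 0 0 0 0; 0 0 0 0 0 0; 0 0 0 0 0 0; 0 0 0 0 0 0; 0 0 0 0 0 0; 0 0 0 0 0 0", fingers=1, squeeze=60)

```text
time: 10.85
tool_pos: [0.5508, 0.1685, 0.0612]
ee_rot: [-0.167, 0.618, 0.742, -0.202]
force: [0.8, 0.6, 2.7]
gripper_width: 0.0152
gripper_force: 59.0
```

Request:
arm_command(motion="0 0 -0.15 0 0 0; 0 0 -0.25 0 0 0; 0 0 -0.25 0 0 0; 0 0 -0.25 0 0 0; 0 0 -0.25 0 0 0; 0 0 0 0 0 0")

```text
time: 11.45
tool_pos: [0.5743, 0.1729, 0.1009]
ee_rot: [-0.167, 0.618, 0.742, -0.201]
force: [0.6, 0.6, -3.4]
gripper_width: 0.0152
gripper_force: 58.8
```

```bash
python3 - <<'E'
from h import *
st()
s=manip.sense();T=quat(s['ee_rot']);p=s['tool_pos']
# cover centre/rot in tool frame assumed from grasp
Tg=quat([-0.167,0.618,0.742,-0.202]);pg=np.array([.5508,.1685,.0612])
Rc=cov(3.325,np.pi/6);c=np.array([.5805,.174,.111])-Rc.apply([0,0,.055])
print('rel',(Tg.inv()*Rc).as_rotvec(),Tg.inv().apply(c-pg),Tg.inv().apply(c+Rc.apply([0,0,.055])-pg))
for n in('side',):
    h=maskhull(n,'cover'); print(fit(COVER,{n:h},[.56,.17,3.325,.1],np.pi/6,None))
Rt=tool(cov(3.29,np.radians(14)))
rows(Rt,[.545,.06,.23],10)
E
```

```text
11.45 [0.5743 0.1729 0.1009] [ 0.5848  0.5553 -3.4303] 0.015163567315317067 58.78139019012451 [ 0.1643  0.9426  0.7313  1.8881 -0.0103  1.5566]
rel [ 2.2156 -2.2197  0.006 ] [-0.      0.0012 -0.0032] [-0.0001  0.0009 -0.0582]
side cover 0.86 [ 238  164   52   46 1577] [263.26   186.4724]
(array([0.5543, 0.1799, 3.3232, 0.0512]), np.float64(0.04711952819643328))
10 x -0.267 -0.236 -0.253 -0.285 0.014 0.030
```

Request:
arm_command(motion="0 0 -0.4 0 0 0; -0.27 -0.24 -0.25 -0.28 0 0.03; -0.27 -0.24 -0.25 -0.28 0 0.03; -0.27 -0.24 -0.25 -0.28 0 0.03; -0.27 -0.24 -0.25 -0.28 0 0.03; -0.27 -0.24 -0.25 -0.28 0 0.03; -0.27 -0.24 -0.25 -0.28 0 0.03; -0.27 -0.24 -0.25 -0.28 0 0.03; -0.27 -0.24 -0.25 -0.28 0 0.03; -0.27 -0.24 -0.25 -0.28 0 0.03; -0.27 -0.24 -0.25 -0.28 0 0.03; 0 0 0 0 0 0")

```text
time: 12.7
tool_pos: [0.5505, 0.0595, 0.2467]
ee_rot: [-0.075, 0.647, 0.753, -0.098]
force: [-0.2, 0.5, -2.0]
gripper_width: 0.0153
gripper_force: 59.8
```

```bash
python3 - <<'E'
from h import *
st(); print(manip.sense()['ee_rot'])
tilt=np.radians(13); Rc=cov(3.265,tilt)
tr=np.array([.586,-.2315,0]); yaw=3.265; Rt=Rn.from_euler('Z',yaw)
# cover centre with edge_a at tray x -.070 (level half length), underside low edge z=.031
def centre(ea_x,low_z):
    th=tilt; return tr+Rt.apply([ea_x+.07*np.cos(th)+.005*np.sin(th),0,low_z+.07*np.sin(th)])
g=centre(-.070,.032); print('final tilted centre',g)
up=g+[-.04,0,.12]
rows(tool(Rc),up+Rc.apply([0,0,-.003]),14)
E
```

```text
12.7 [0.5505 0.0595 0.2467] [-0.2059  0.484  -1.9885] 0.015321023565310512 59.752564430236816 [-0.0063  0.502   0.4019  1.7127 -0.052   1.4199]
[-0.075   0.6468  0.7526 -0.098 ]
final tilted centre [ 0.5867 -0.2314  0.0477]
14 x -0.512 -0.042 0.165 -0.014 0.015 0.018
```

Request:
arm_command(motion="-0.51 -0.04 0.16 -0.01 0.01 0.02; -0.51 -0.04 0.16 -0.01 0.01 0.02; -0.51 -0.04 0.16 -0.01 0.01 0.02; -0.51 -0.04 0.16 -0.01 0.01 0.02; -0.51 -0.04 0.16 -0.01 0.01 0.02; -0.51 -0.04 0.16 -0.01 0.01 0.02; -0.51 -0.04 0.16 -0.01 0.01 0.02; -0.51 -0.04 0.16 -0.01 0.01 0.02; -0.51 -0.04 0.16 -0.01 0.01 0.02; -0.51 -0.04 0.16 -0.01 0.01 0.02; -0.51 -0.04 0.16 -0.01 0.01 0.02; -0.51 -0.04 0.16 -0.01 0.01 0.02")

```text
time: 13.9
tool_pos: [0.5488, -0.1876, 0.1752]
ee_rot: [-0.077, 0.656, 0.745, -0.092]
force: [0.2, 0.5, -3.1]
gripper_width: 0.0151
gripper_force: 59.7
```

Request:
arm_command(motion="-0.51 -0.04 0.16 -0.01 0.01 0.02; -0.51 -0.04 0.16 -0.01 0.01 0.02; 0 0 0 0 0 0; 0 0 0 0 0 0")

```text
time: 14.3
tool_pos: [0.5479, -0.229, 0.1646]
ee_rot: [-0.077, 0.658, 0.744, -0.09]
force: [0.5, 0.4, -3.7]
gripper_width: 0.0155
gripper_force: 59.6
```

```bash
cat >> h.py <<'E'
def see(tag):
    s=manip.sense();T=quat(s['ee_rot']);p=s['tool_pos']; Rn_=T.as_matrix(); cx=-Rn_[:,1]
    tilt=np.arcsin(cx[2]); yaw=np.arctan2(cx[1],cx[0])%(2*np.pi)
    print('tcp',p,'tilt',np.degrees(tilt),'yaw',yaw,'F',s['force'])
    hs={}
    for n in('top','side'):
        snap(n,f'{n}_{tag}.png'); h=maskhull(n,'cover')
        if h is not None: hs[n]=h
    for k in [list(hs)]+[[n] for n in hs]:
        x,c=fit(COVER,{n:hs[n] for n in k},[*p[:2],yaw,p[2]],tilt); print(k,x,c,'in tool',T.inv().apply(x[[0,1,3]]-p))
    return hs
E
python3 - <<'E'
from h import *
see('a')
t,s=[cv2.imread(f'pics/{n}_a.png') for n in('top','side')]
t=t[160:280,330:470];s=s[260:380,200:340]
cv2.imwrite('pics/c6.png',cv2.resize(np.vstack([t,s]),(350*2,300*2)) if 0 else cv2.resize(np.hstack([t,s]),(800,343),interpolation=cv2.INTER_CUBIC))
E
```

```text
tcp [ 0.5479 -0.229   0.1646] tilt 13.585240243173274 yaw 3.263257294560659 F [ 0.4825  0.4052 -3.657 ]
top cover 0.94 [ 387  199   36   58 1490] [405.4423 225.1544]
side cover 0.69 [ 222  272   71   53 2574] [253.9087 303.6383]
['top', 'side'] [ 0.5515 -0.2028  3.296   0.1227] 0.588449667218003 in tool [0.0258 0.0164 0.039 ]
['top'] [ 0.6279 -0.3264  3.3526 -0.2303] 0.30191119084646056 in tool [-0.1047  0.1584  0.3685]
['side'] [ 0.5451 -0.1872  3.2512  0.0956] 0.15634442582974128 in tool [0.0422 0.0184 0.0664]
```

View pics/c6.png

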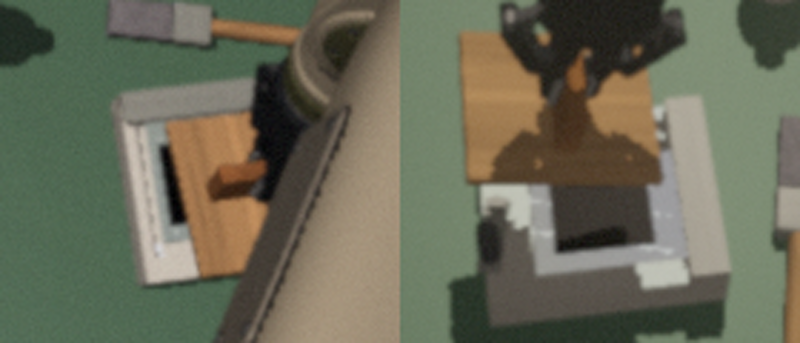

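The top crop shows the cover's far-left corner at (168,122) and its near-left corner at (200,277). The side crop shows corners at (460,33), (468,183) and (660,183). The hand hides part of the cover, so I'll fit on these visible corners.

```bash
cat >> h.py <<'E'
from scipy.optimize import least_squares
def cfit(obs,x0,dof_tilt=None):
    f=lambda x:np.concatenate([proj(n,cov(x[3],dof_tilt if dof_tilt is not None else x[4]).apply(P)+x[:3])[0]-uv for n,P,uv in obs])
    r=least_squares(f,x0); return r.x,r.fun.round(1)
E
python3 - <<'E'
from h import *
s=2.857
T=lambda u,v:np.array([330+u/s,160+v/s]); S=lambda u,v:np.array([200+(u-400)/s,260+v/s])
obs=[('top',(-.07,-.06,.01),T(168,122)),('top',(.07,-.06,.01),T(200,276)),
('side',(.07,.06,0),S(468,184)),('side',(-.07,.06,0),S(660,184)),('side',(.07,-.06,.01),S(461,33))]
q=manip.sense();Tq=quat(q['ee_rot']);p=q['tool_pos']
x,r=cfit(obs,[.55,-.23,.15,3.265,.23]); print(x,r,'tool',Tq.inv().apply(x[:3]-p))
x,r=cfit(obs,[.55,-.23,.15,3.265],np.radians(13.6)); print(x,r,'tool',Tq.inv().apply(x[:3]-p))
for n in('top','side'): print(n,proj(n,p))
# tray corners check vs crop: predicted in crop px
tr=np.array([.586,-.2315,0]);R=Rn.from_euler('Z',3.265)
for P in [(-.086,-.076,.052),(.098,-.076,.04),(-.056,-.076,.052)]:
    print('top',P,((proj('top',R.apply(P)+tr)[0]-[330,160])*s).round())
for P in [(-.086,.076,0),(-.086,.076,.052),(-.086,-.076,.052),(-.056,-.076,.052),(.098,.076,0),(.098,.076,.04)]:
    u=((proj('side',R.apply(P)+tr)[0]-[200,260])*s).round(); print('side',P,u+[400,0])
E
```

```text
Traceback (most recent call last):
  File "h.py", line 66, in cfit
    r=least_squares(f,x0); return r.x,r.fun.round(1)
  File "h.py", line 65, in <lambda>
    f=lambda x:np.concatenate([proj(n,cov(x[3],dof_tilt if dof_tilt is not None else x[4]).apply(P)+x[:3])[0]-uv for n,P,uv in obs])
                               ~~~~^^^^^^^^^^^^^^^^^^^^^^^^^^^^^^^^^^^^^^^^^^^^^^^^^^^^^^^^^^^^^^^^^^^^^^^
  File "h.py", line 7, in proj
    K,d,R,t=cam(n); return cv2.projectPoints(np.atleast_2d(np.array(P,float)),cv2.Rodrigues(R)[0],t,K,d)[0][:,0]
            ~~~^^^
  File "h.py", line 5, in cam
    c=manip.camera_info(n); return np.array([[c['fx'],0,c['cx']],[0,c['fy'],c['cy']],[0,0,1]]),np.array(c['dist_coeffs']),np.array(c['R']),np.array(c['t'])
ValueError: time passes only in moves, steps and waits
```

```bash
sed -i 's/^def cam(n):/import functools\n@functools.cache\ndef cam(n):/' h.py
cat > m.py <<'E'
from h import *
s=2.857
T=lambda u,v:np.array([330+u/s,160+v/s]); S=lambda u,v:np.array([200+(u-400)/s,260+v/s])
obs=[('top',(-.07,-.06,.01),T(168,122)),('top',(.07,-.06,.01),T(200,276)),
('side',(.07,.06,0),S(468,184)),('side',(-.07,.06,0),S(660,184)),('side',(.07,-.06,.01),S(461,33))]
q=manip.sense();Tq=quat(q['ee_rot']);p=q['tool_pos']
x,r=cfit(obs,[.55,-.23,.15,3.265,.23]); print(x,r,'tool',Tq.inv().apply(x[:3]-p))
x,r=cfit(obs,[.55,-.23,.15,3.265],np.radians(13.6)); print(x,r,'tool',Tq.inv().apply(x[:3]-p))
for n in('top','side'): print(n,proj(n,p))
tr=np.array([.586,-.2315,0]);R=Rn.from_euler('Z',3.265)
for P in [(-.086,-.076,.052),(.098,-.076,.04),(-.056,-.076,.052)]:
    print('top',P,((proj('top',R.apply(P)+tr)[0]-[330,160])*s).round())
for P in [(-.086,.076,0),(-.086,.076,.052),(-.086,-.076,.052),(-.056,-.076,.052),(.098,.076,0),(.098,.076,.04)]:
    u=((proj('side',R.apply(P)+tr)[0]-[200,260])*s).round(); print('side',P,u+[400,0])
E
python3 m.py
```

```text
[ 0.5506 -0.2276  0.1716  3.2729  0.224 ] [-1.2 -1.   0.4 -0.4 -0.7  0.9  0.4  0.4 -0.8 -0.9] tool [ 0.0004  0.0007 -0.006 ]
[ 0.5506 -0.2277  0.1715  3.2753] [-1.3 -0.7  0.6 -0.5 -0.6  0.8  0.4  0.6 -0.8 -1.1] tool [ 0.0003  0.0007 -0.0059]
top [[416.5192 227.8319]]
side [[254.0665 300.1568]]
top (-0.086, -0.076, 0.052) [119.  92.]
top (0.098, -0.076, 0.04) [145. 283.]
top (-0.056, -0.076, 0.052) [124. 122.]
side (-0.086, 0.076, 0) [725. 300.]
side (-0.086, 0.076, 0.052) [730. 272.]
side (-0.086, -0.076, 0.052) [700.  95.]
side (-0.056, -0.076, 0.052) [664.  99.]
side (0.098, 0.076, 0) [489. 326.]
side (0.098, 0.076, 0.04) [487. 305.]
```

```bash
cat >> h.py <<'E'
TR=np.array([.586,-.2315,0]);TY=3.265
OFF=np.array([0,.001,-.0055])
def pose(deg,xb,zb,dy=0):
    th=np.radians(deg);Rc=cov(TY,th);c=TR+Rn.from_euler('Z',TY).apply([xb+.07*np.cos(th),dy,zb+.07*np.sin(th)])
    T=tool(Rc); return T,c-T.apply(OFF)
def chain(*w):
    R0=p0=None
    for (n,*a) in w:
        R1,p1=pose(*a); print(a,p1,end=' '); rows(R1,p1,n,R0,p0); R0,p0=R1,p1
def where():
    s=manip.sense();T=quat(s['ee_rot']);c=s['tool_pos']+T.apply(OFF);th=np.arcsin(-T.as_matrix()[2,1])
    q=Rn.from_euler('Z',TY).inv().apply(c-TR); print('t',s['time'],'tilt',np.degrees(th),'xb',q[0]-.07*np.cos(th),'y',q[1],'zb',q[2]-.07*np.sin(th),'F',s['force'],'tq',s['torque'],'g',s['gripper_width'],'j',s['joint_pos'])
E
python3 - <<'E'
from h import *
where()
chain((8,24,-.046,.080),(4,24,-.046,.036),(4,24,-.062,.033))
R=Rn.from_euler('Z',TY)
for f in (0,.12,.23,.35):
    a=np.radians(65)+f; b=R.apply([.086+.04*np.cos(a),.04*np.sin(a),.07])+TR; print(f,b,proj('top',b),proj('side',b))
E
```

```text
t 14.5 tilt 13.48321022559011 xb -0.033612145702714195 y -0.007827348917637204 zb 0.15473016046361762 F [ 0.4089  0.8105 -2.8739] tq [ 0.0695 -0.4081 -0.0098] g 0.01542891569578655 j [-0.4555  0.5549  0.2984  1.5091 -0.1331  1.0043]
[24, -0.046, 0.08] [ 0.5651 -0.2341  0.1039] 8 x -0.024 0.107 0.170 0.229 0.008 -0.001
[24, -0.046, 0.036] [ 0.5651 -0.2341  0.0599] 4 x 0.000 0.112 0.251 0.000 0.000 0.000
[24, -0.062, 0.033] [ 0.5809 -0.2321  0.0569] 4 x 0.000 0.099 -0.024 0.000 0.000 0.000
0 [ 0.4883 -0.2801  0.07  ] [[424.782  255.2249]] [[226.1289 343.6164]]
0.12 [ 0.493  -0.2813  0.07  ] [[425.1524 253.4786]] [[228.2578 344.1592]]
0.23 [ 0.4973 -0.2819  0.07  ] [[425.3077 251.842 ]] [[230.2727 344.4392]]
0.35 [ 0.5021 -0.2821  0.07  ] [[425.2741 250.0413]] [[232.5086 344.5025]]
```

Request:
arm_command(motion="-0.02 0.11 0.17 0.23 0.01 0; -0.02 0.11 0.17 0.23 0.01 0; -0.02 0.11 0.17 0.23 0.01 0; -0.02 0.11 0.17 0.23 0.01 0; -0.02 0.11 0.17 0.23 0.01 0; -0.02 0.11 0.17 0.23 0.01 0; -0.02 0.11 0.17 0.23 0.01 0; -0.02 0.11 0.17 0.23 0.01 0; 0 0 0 0 0 0; 0 0 0 0 0 0")

```text
time: 15.5
tool_pos: [0.5656, -0.2335, 0.1024]
ee_rot: [-0.139, 0.648, 0.732, -0.156]
force: [-0.6, 0.3, -2.3]
gripper_width: 0.0151
gripper_force: 59.6
```

```bash
python3 - <<'E'
from h import *
where()
chain((4,24,-.046,.036),(4,24,-.062,.033))
snap('top','top_b.png');snap('side','side_b.png')
t,s=[cv2.imread(f'pics/{n}_b.png') for n in('top','side')]
t=t[175:275,350:450];s=s[275:375,215:315]
cv2.imwrite('pics/c7.png',np.clip(cv2.resize(np.hstack([t,s]),(800,400),interpolation=cv2.INTER_CUBIC)*1.4,0,255).astype(np.uint8))
E
```

```text
t 15.5 tilt 24.092146619644627 xb -0.04661005705549469 y -0.0005199100882741648 zb 0.07847527125534548 F [-0.5748  0.3136 -2.3311] tq [ 0.1037 -0.5739  0.0262] g 0.015084434616691372 j [-0.4115  0.7944  0.5074  1.6523 -0.2073  1.0763]
[24, -0.046, 0.036] [ 0.5651 -0.2341  0.0599] 4 x -0.004 0.105 0.245 -0.004 -0.007 -0.003
[24, -0.062, 0.033] [ 0.5809 -0.2321  0.0569] 4 x 0.000 0.099 -0.024 0.000 0.000 0.000
```

View pics/c7.png

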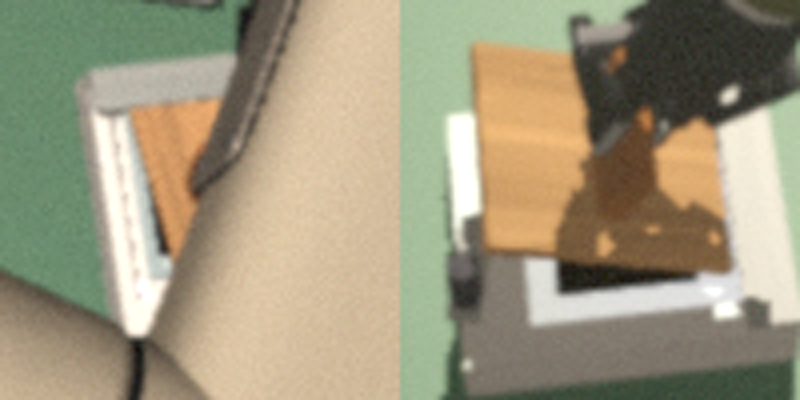

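The top crop shows the cover's far-left corner at (132,110), just inside the lip. The side crop shows corners at (473,43), (483,250) and (728,270). Refitting the cover-to-tool offset with these.

```bash
python3 - <<'E'
from h import *
T=lambda u,v:np.array([350+u/4,175+v/4]); S=lambda u,v:np.array([215+(u-400)/4,275+v/4])
obs=[('top',(-.07,-.06,.01),T(132,110)),('side',(.07,.06,0),S(483,251)),('side',(-.07,.06,0),S(728,271)),('side',(.07,-.06,.01),S(473,43))]
q=manip.sense();Tq=quat(q['ee_rot']);p=q['tool_pos']
for a in((None,),(np.radians(24.1),)):
    x,r=cfit(obs,[.56,-.23,.11,3.265,.4][:4+(a[0] is None)],a[0]); print(x,r,'tool',Tq.inv().apply(x[:3]-p),'tray',Rn.from_euler('Z',TY).inv().apply(x[:3]-TR))
print(Rn.from_euler('Z',TY).inv().apply(p+Tq.apply(OFF)-TR))
E
```

```text
[ 0.5683 -0.2342  0.1135  3.2906  0.4354] [-0.4 -0.4  0.3  0.9 -0.1  0.3 -0.6 -1.1] tool [-0.0008 -0.0018 -0.01  ] tray [0.0179 0.0005 0.1135]
[ 0.5683 -0.2337  0.1127  3.2859] [-0.5 -0.7 -0.   1.   0.1  0.2 -0.6 -1. ] tool [-0.0003 -0.0013 -0.0092] tray [0.0178 0.     0.1127]
[ 0.0172 -0.0003  0.1083]
```

```bash
sed -i 's/^OFF=.*/OFF=np.array([0,0,-.008])/' h.py
```

Request:
arm_command(motion="0 0.1 0.22 0 0 0; 0 0.1 0.22 0 0 0; 0 0.1 0.22 0 0 0; 0 0.1 0.22 0 0 0; 0 0 0 0 0 0; 0 0 0 0 0 0")

```text
time: 16.2
tool_pos: [0.5655, -0.2333, 0.0641]
ee_rot: [-0.139, 0.648, 0.732, -0.156]
force: [0.3, 0.3, -3.2]
gripper_width: 0.0149
gripper_force: 59.5
```

Request:
arm_command(motion="0 0.01 0.035 0 0 0; 0 0.01 0.035 0 0 0; 0 0 0 0 0 0")

```text
time: 16.5
tool_pos: [0.5656, -0.2336, 0.0618]
ee_rot: [-0.138, 0.648, 0.732, -0.155]
force: [-0.4, 0.0, -2.2]
gripper_width: 0.0152
gripper_force: 59.5
```

```bash
python3 - <<'E'
from h import *
where()
E
```

```text
t 16.5 tilt 24.016571262652768 xb -0.04667519663553134 y -0.00044626258917415006 zb 0.04062687424077974 F [-0.3658  0.0188 -2.2274] tq [ 0.088  -0.5874  0.0378] g 0.015234648298912228 j [-0.4117  0.8111  0.4399  1.5666 -0.2073  1.0763]
```

Now lowering in small steps until I feel light contact with the ledge.

Request:
arm_command(motion="0 0.015 0.035 0 0 0; 0 0.015 0.035 0 0 0; 0 0.015 0.035 0 0 0; 0 0 0 0 0 0")

```text
time: 16.9
tool_pos: [0.5653, -0.2334, 0.0568]
ee_rot: [-0.139, 0.648, 0.732, -0.155]
force: [-0.3, -0.6, -3.3]
gripper_width: 0.015
gripper_force: 59.5
```

Request:
arm_command(motion="0 0.015 0.035 0 0 0; 0 0.015 0.035 0 0 0; 0 0 0 0 0 0")

```text
time: 17.2
tool_pos: [0.5654, -0.2335, 0.054]
ee_rot: [-0.138, 0.648, 0.732, -0.155]
force: [0.0, 1.1, -2.8]
gripper_width: 0.0155
gripper_force: 59.8
```

Request:
arm_command(motion="0 0.01 0.023 0 0 0; 0 0.01 0.023 0 0 0; 0 0 0 0 0 0")

```text
time: 17.5
tool_pos: [0.5653, -0.2336, 0.0535]
ee_rot: [-0.138, 0.648, 0.732, -0.155]
force: [-1.7, 0.0, 4.2]
gripper_width: 0.0151
gripper_force: 60.6
```

```bash
python3 - <<'E'
from h import *
where()
E
```

```text
t 17.5 tilt 24.008789171961162 xb -0.04641879311851002 y -0.0004332358987372971 zb 0.032313669595327714 F [-1.6825  0.0014  4.2146] tq [ 0.1292  0.0016 -0.0694] g 0.015124455379275632 j [-0.4117  0.8148  0.4265  1.5491 -0.2077  1.0762]
```

Contact at 4 N. I'll raise 1.5 mm and slide 17 mm under the lip.

Request:
arm_command(motion="0 -0.015 -0.04 0 0 0; 0 0.09 -0.04 0 0 0; 0 0.09 -0.04 0 0 0; 0 0 0 0 0 0")

```text
time: 17.9
tool_pos: [0.5738, -0.2326, 0.0537]
ee_rot: [-0.138, 0.648, 0.732, -0.155]
force: [-0.5, 0.4, 0.4]
gripper_width: 0.0151
gripper_force: 60.2
```

Request:
arm_command(motion="0 0.09 -0.04 0 0 0; 0 0.09 -0.04 0 0 0; 0 0 0 0 0 0")

```text
time: 18.2
tool_pos: [0.5814, -0.2316, 0.0537]
ee_rot: [-0.139, 0.648, 0.732, -0.156]
force: [-1.7, 0.5, 1.5]
gripper_width: 0.0151
gripper_force: 60.2
```

```bash
sed -i 's/^OFF=.*/OFF=np.array([0,0,-.0057])/' h.py; python3 - <<'E'
from h import *
where()
chain((6,15,-.068,.0315),(8,3,-.070,.031))
E
```

```text
t 18.2 tilt 24.05095474428865 xb -0.061639018980387275 y -0.00045140579691278695 zb 0.03040461902336268 F [-1.6703  0.4679  1.4516] tq [-0.0139 -0.036   0.1029] g 0.015094744678954138 j [-0.4006  0.8499  0.4951  1.5855 -0.2037  1.0865]
[15, -0.068, 0.0315] [ 0.5849 -0.2316  0.0441] 6 x -0.002 0.028 0.033 -0.263 -0.003 -0.002
[3, -0.07, 0.031] [ 0.5858 -0.2315  0.029 ] 8 x -0.000 0.011 0.046 -0.262 0.000 -0.000
```

Request:
arm_command(motion="0 0.028 0.033 -0.263 0 0; 0 0.028 0.033 -0.263 0 0; 0 0.028 0.033 -0.263 0 0; 0 0 0 0 0 0")

```text
time: 18.6
tool_pos: [0.5818, -0.2314, 0.0488]
ee_rot: [-0.113, 0.654, 0.738, -0.126]
force: [-1.2, 0.3, -1.7]
gripper_width: 0.0152
gripper_force: 59.9
```

Request:
arm_command(motion="0 0.028 0.033 -0.263 0 0; 0 0.028 0.033 -0.263 0 0; 0 0.028 0.033 -0.263 0 0; 0 0 0 0 0 0")

```text
time: 19.0
tool_pos: [0.5848, -0.231, 0.0438]
ee_rot: [-0.087, 0.657, 0.742, -0.097]
force: [0.4, 0.5, -2.7]
gripper_width: 0.0148
gripper_force: 59.7
```

```bash
python3 - <<'E'
from h import *
where()
chain((4,9,-.070,.0315),(8,0,-.070,.031))
E
```

```text
t 19.0 tilt 14.934706480708758 xb -0.06794357374537913 y -0.0005855613299144361 zb 0.031251613051917815 F [ 0.3801  0.5461 -2.6935] tq [ 0.0526 -0.371   0.0024] g 0.014818766983139397 j [-0.4332  0.7105  0.262   1.3461 -0.1348  1.0317]
[9, -0.07, 0.0315] [ 0.586  -0.2315  0.0368] 4 x -0.004 0.016 0.041 -0.259 -0.005 -0.005
[0, -0.07, 0.031] [ 0.586  -0.2315  0.0253] 8 x -0.000 0.003 0.036 -0.196 0.000 0.000
```

Free of contact and under the lip at 15°. Continuing to lower.

Request:
arm_command(motion="0 0.016 0.041 -0.26 0 0; 0 0.016 0.041 -0.26 0 0; 0 0.016 0.041 -0.26 0 0; 0 0.016 0.041 -0.26 0 0; 0 0 0 0 0 0")

```text
time: 19.5
tool_pos: [0.5854, -0.2308, 0.0367]
ee_rot: [-0.053, 0.661, 0.746, -0.059]
force: [-0.6, 0.5, -2.7]
gripper_width: 0.0149
gripper_force: 59.7
```

Request:
arm_command(motion="0 0 0.036 -0.196 0 0; 0 0 0.036 -0.196 0 0; 0 0 0.036 -0.196 0 0; 0 0 0.036 -0.196 0 0; 0 0 0 0 0 0")

```text
time: 20.0
tool_pos: [0.5841, -0.2311, 0.0313]
ee_rot: [-0.027, 0.663, 0.748, -0.029]
force: [-0.4, -0.9, -3.1]
gripper_width: 0.0153
gripper_force: 59.6
```

```bash
python3 - <<'E'
from h import *
where()
chain((4,0,-.070,.0305))
E
```

```text
t 20.0 tilt 4.530306463784551 xb -0.0683954465773341 y -0.0006680180893204916 zb 0.031437935385038536 F [-0.3844 -0.9426 -3.1044] tq [-0.0653 -0.0941  0.0489] g 0.015257727074642522 j [-0.4815  0.5687  0.0084  1.0766 -0.0434  0.97  ]
[0, -0.07, 0.0305] [ 0.586  -0.2315  0.0248] 4 x -0.004 0.013 0.040 -0.198 -0.004 -0.007
```

Request:
arm_command(motion="0 0.013 0.035 -0.2 0 0; 0 0.013 0.035 -0.2 0 0; 0 0 0 0 0 0")

```text
time: 20.3
tool_pos: [0.5851, -0.2309, 0.0283]
ee_rot: [-0.013, 0.663, 0.748, -0.014]
force: [0.4, 0.1, -3.3]
gripper_width: 0.015
gripper_force: 59.6
```

Request:
arm_command(motion="0 0.01 0.035 -0.2 0 0; 0 0.01 0.035 -0.2 0 0; 0 0 0 0 0 0")

```text
time: 20.6
tool_pos: [0.5862, -0.231, 0.0258]
ee_rot: [0.0, 0.663, 0.749, 0.001]
force: [-0.9, 0.4, -3.5]
gripper_width: 0.0155
gripper_force: 59.7
```

```bash
python3 - <<'E'
from h import *
where()
E
```

```text
t 20.6 tilt -0.10416201046195073 xb -0.07028254423895376 y -0.0004802033124753599 zb 0.03162719429911943 F [-0.9174  0.3841 -3.5017] tq [ 0.0218  0.0072 -0.0229] g 0.015526322824361678 j [-0.5037  0.5178 -0.0903  0.9618  0.0019  0.9462]
```

Request:
arm_command(motion="0 0 0.02 0 0 0; 0 0 0.02 0 0 0; 0 0 0 0 0 0")

```text
time: 20.9
tool_pos: [0.5864, -0.231, 0.0253]
ee_rot: [-0.0, 0.663, 0.749, 0.0]
force: [-2.7, 1.7, 6.0]
gripper_width: 0.0148
gripper_force: 61.1
```

Request:
arm_command(motion="0 0 0.02 0 0 0; 0 0 0 0 0 0")

```text
time: 21.1
tool_pos: [0.5863, -0.231, 0.0253]
ee_rot: [0.0, 0.663, 0.749, 0.0]
force: [-4.5, 3.6, 11.9]
gripper_width: 0.0149
gripper_force: 61.7
```

```bash
python3 - <<'E'
from h import *
where()
E
```

```text
t 21.1 tilt -0.03901233673026796 xb -0.0703970519263992 y -0.0004765083491251802 zb 0.031015573527788925 F [-4.5197  3.6393 11.9183] tq [ 0.3275  1.3042 -0.0717] g 0.014872369481105274 j [-0.5029  0.519  -0.0897  0.9617  0.0007  0.9466]
```

Request:
arm_command(motion="0 0 -0.02 0 0 0; 0 0 0 0 0 0; 0 0 0 0 0 0; 0 0 0 0 0 0; 0 0 0 0 0 0; 0 0 0 0 0 0", fingers=0.2)

```text
time: 21.7
tool_pos: [0.5865, -0.2309, 0.0239]
ee_rot: [-0.0, 0.663, 0.749, 0.001]
force: [-0.0, 0.1, -1.1]
gripper_width: 0.0686
gripper_force: 0.0
```

Request:
arm_command(motion="0 0 -0.3 0 0 0; 0 0 -0.6 0 0 0; 0 0 -0.8 0 0 0; 0 0 -0.8 0 0 0; 0 0 -0.5 0 0 0; 0 0 0 0 0 0", fingers=0.2)

```text
time: 22.3
tool_pos: [0.5887, -0.2323, 0.149]
ee_rot: [0.004, 0.663, 0.749, 0.002]
force: [-0.0, 0.9, -0.5]
gripper_width: 0.0681
gripper_force: 0.0
```

```bash
python3 - <<'E'
from h import *
where()
for n in('top','side'):
    snap(n,f'{n}_d.png')
    for q in('catch_knob','cover','catch'):
        h=maskhull(n,q); b=manip.boxes_of(n,q); print([(np.round(x['position'],3),round(x['confidence'],2)) for x in b[:2]])
        if q=='cover' and h is not None: print(fit(COVER,{n:h},[.586,-.231,3.265],0,.03))
R=Rn.from_euler('Z',TY)
for f in (0,.2,.35):
    a=np.radians(65)+f
    for z in(.052,.087): 
        b=R.apply([.086+.04*np.cos(a),.04*np.sin(a),z])+TR; print(f,b,proj('top',b),proj('side',b))
E
```

```text
t 22.3 tilt -0.402005311624338 xb -0.07254674861343342 y 0.0010810056764032512 zb 0.15514151230766554 F [-0.0475  0.8774 -0.4531] tq [ 0.0494 -0.0285  0.0187] g 0.06814539027913218 j [-0.5033  0.4374  0.0969  1.2227  0.0015  0.9462]
top catch_knob 0.55 [406 248  25   8 161] [417.8323 251.6335]
[(array([ 0.493, -0.273,  0.05 ]), 0.59)]
top cover 0.82 [ 378  198   48   49 1880] [401.5574 222.2309]
[(array([ 0.575, -0.228,  0.043]), 0.64)]
(array([ 0.5858, -0.2312,  3.2705]), np.float64(0.08968240929367766))
top catch 0.51 [406 248  26   8 179] [418.8324 251.5642]
[(array([ 0.494, -0.271,  0.053]), 0.5)]
side catch_knob 0.67 [ 226  294   90   79 2993] [270.283  338.5967]
[(array([ 0.581, -0.277,  0.042]), 0.6), (array([ 0.498, -0.28 ,  0.048]), 0.47)]
side cover 0.6 [ 240  304   61   55 2793] [269.3903 330.8439]
[(array([ 0.581, -0.24 ,  0.04 ]), 0.58)]
(array([ 0.5863, -0.2294,  3.2629]), np.float64(0.09775547654818495))
side catch 0.46 [227 329  12  26 225] [232.2711 341.6844]
[(array([ 0.499, -0.283,  0.057]), 0.62)]
0 [ 0.4883 -0.2801  0.052 ] [[422.4851 255.6589]] [[226.6467 347.2212]]
0 [ 0.4883 -0.2801  0.087 ] [[427.0203 254.8014]] [[225.6283 340.1331]]
0.2 [ 0.4961 -0.2818  0.052 ] [[422.9811 252.7714]] [[230.1948 347.9827]]
0.2 [ 0.4961 -0.2818  0.087 ] [[427.526  251.8214]] [[229.2584 340.9061]]
0.35 [ 0.5021 -0.2821  0.052 ] [[422.9745 250.558 ]] [[232.952  348.1002]]
0.35 [ 0.5021 -0.2821  0.087 ] [[427.5149 249.5372]] [[232.0799 341.026 ]]
```

```bash
cat >> h.py <<'E'
PIV=TR+Rn.from_euler('Z',TY).apply([.086,0,0])
def kpose(phi,z,dr=0):
    a=TY+np.radians(65)+phi; p=PIV+np.array([(.04+dr)*np.cos(a),(.04+dr)*np.sin(a),z])
    t=a+np.pi/2; y=np.array([np.cos(t),np.sin(t),0]); zz=np.array([0,0,-1.]); return Rn.from_matrix(np.c_[np.cross(y,zz),y,zz]),p
def kphi():
    s=manip.sense(); v=(s['tool_pos']-PIV)[:2]; print('t',s['time'],'phi',(np.arctan2(v[1],v[0])-TY-np.radians(65)+np.pi)%(2*np.pi)-np.pi,'r',np.hypot(*v),'z',s['tool_pos'][2],'F',s['force'],'w',s['gripper_width'],s['gripper_force'],s['joint_pos'])
E
python3 - <<'E'
from h import *
R,p=kpose(.25,.12); print(p,PIV); rows(R,p,8)
R2,p2=kpose(.25,.034); rows(R2,p2,6,R,p)
E
```

```text
[ 0.4981 -0.282   0.12  ] [ 0.5007 -0.2421  0.    ]
8 x -0.148 -0.282 0.074 0.000 -0.002 0.230
6 x 0.000 0.000 0.358 0.000 0.000 0.000
```

Request:
arm_command(motion="-0.15 -0.28 0.07 0 0 0.23; -0.15 -0.28 0.07 0 0 0.23; -0.15 -0.28 0.07 0 0 0.23; -0.15 -0.28 0.07 0 0 0.23; -0.15 -0.28 0.07 0 0 0.23; -0.15 -0.28 0.07 0 0 0.23; -0.15 -0.28 0.07 0 0 0.23; -0.15 -0.28 0.07 0 0 0.23; 0 0 0 0 0 0; 0 0 0 0 0 0", fingers=0.5, squeeze=20)

```text
time: 24.0
tool_pos: [0.4988, -0.2828, 0.1216]
ee_rot: [-0.0, 0.729, 0.684, 0.001]
force: [-0.1, -0.6, -0.2]
gripper_width: 0.0428
gripper_force: 0.0
```

```bash
python3 - <<'E'
from h import *
kphi()
R,p=kpose(.25,.034); rows(R,p,6)
# check finger/knob in side view numerically: dark blob vs knob
im=manip.grab_frame('side'); h=maskhull('side','catch'); h=maskhull('side','catch_knob'); print(proj('side',[kpose(.25,.12)[1],kpose(.25,.15)[1]]))
a=cv2.imread('pics/side_d.png')[:,:,::-1].astype(float); d=abs(im.astype(float)-a).mean(2)>30
g=(d&(im.mean(2)<60)).astype(np.uint8)
for r in range(290,345,3): 
    xs=np.nonzero(g[r,195:270])[0]; print(r,(xs+195).min() if len(xs) else None,(xs+195).max() if len(xs) else None,len(xs))
E
```

```text
t 24.0 phi 0.2679824706168734 r 0.04074324198359134 z 0.12162772482308978 F [-0.0842 -0.553  -0.1663] w 0.04277650593503248 0.0 [-0.6567  0.3453 -0.1094  1.1163  0.0017  0.9775]
6 x 0.003 -0.003 0.365 0.001 -0.003 -0.001
side catch 0.53 [226 328  13  28 269] [232.1078 341.4907]
side catch_knob 0.49 [227 329  12  26 233] [232.2747 341.6524]
[[229.29   334.0126]
 [228.4318 327.3931]]
290 204 239 36
293 204 240 37
296 195 245 44
299 204 247 44
302 197 245 49
305 195 248 54
308 195 259 60
311 195 259 60
314 196 258 52
317 199 256 43
320 209 254 27
323 211 245 14
326 212 245 10
329 216 216 1
332 None None 0
335 None None 0
338 None None 0
341 None None 0
344 None None 0
```

Request:
arm_command(motion="0 0 0.36 0 0 0; 0 0 0.36 0 0 0; 0 0 0.36 0 0 0; 0 0 0.36 0 0 0; 0 0 0.3 0 0 0; 0 0 0.3 0 0 0; 0 0 0 0 0 0")

```text
time: 24.85
tool_pos: [0.4982, -0.2815, 0.0381]
ee_rot: [-0.002, 0.729, 0.685, 0.0]
force: [-0.2, 0.2, -0.4]
gripper_width: 0.0426
gripper_force: 0.0
```

```bash
python3 - <<'E'
from h import *
kphi()
E
```

```text
t 24.85 phi 0.24957881926249037 r 0.03948374501971083 z 0.03810184568535344 F [-0.1838  0.2196 -0.4166] w 0.04261270578358123 0.0 [-0.6555  0.4106 -0.232   0.9316  0.0015  0.9777]
```

Request:
arm_command(motion="0 0 0 0 0 0; 0 0 0 0 0 0; 0 0 0 0 0 0; 0 0 0 0 0 0; 0 0 0 0 0 0", fingers=1, squeeze=20)

```text
time: 25.35
tool_pos: [0.4993, -0.2829, 0.0405]
ee_rot: [0.0, 0.729, 0.685, 0.001]
force: [-1.3, -1.3, 2.3]
gripper_width: 0.0169
gripper_force: 20.5
```

```bash
python3 - <<'E'
from h import *
kphi(); s=manip.sense()
p=s['tool_pos']
v=(p-PIV)[:2]; phi=np.arctan2(v[1],v[0])-TY-np.radians(65); phi=(phi+np.pi)%(2*np.pi)-np.pi
R0,p0=kpose(phi,p[2]); R1,p1=kpose(2.0,p[2]); print(p0,p)
R=Rn.from_rotvec([0,0,1.0-phi/2])  # half way twice
Rm,pm=kpose((phi+2)/2,p[2])
rows(Rm,pm,12,R0,p0); rows(R1,p1,12,Rm,pm)
E
```

```text
t 25.35 phi 0.2806297075103501 r 0.04079537890791204 z 0.04054069921627257 F [-1.29   -1.2709  2.3066] w 0.016860404350320254 20.476357340812683 [-0.656   0.4079 -0.2295  0.9327  0.0013  0.9776]
[ 0.4994 -0.2821  0.0405] [ 0.4993 -0.2829  0.0405]
12 x 0.003 0.072 0.000 0.000 0.000 -0.716
12 x 0.003 0.072 0.000 0.000 0.000 -0.716
```

Request:
arm_command(motion="0 0.072 0 0 0 -0.716; 0 0.072 0 0 0 -0.716; 0 0.072 0 0 0 -0.716; 0 0.072 0 0 0 -0.716; 0 0.072 0 0 0 -0.716; 0 0.072 0 0 0 -0.716; 0 0 0 0 0 0")

```text
time: 26.05
tool_pos: [0.5162, -0.2797, 0.0405]
ee_rot: [-0.0, 0.566, 0.824, 0.001]
force: [-2.6, 3.4, 5.6]
gripper_width: 0.0166
gripper_force: 20.7
```

```bash
python3 - <<'E'
from h import *
kphi(); p=manip.sense()['tool_pos']; R,q=kpose(1.4,p[2]); rows(R,q,10)
E
```

```text
t 26.05 phi 0.7054224024861036 r 0.040668331380348866 z 0.04046642774930361 F [-2.6111  3.4456  5.5785] w 0.01657674116352504 20.74654072523117 [-0.6346  0.4318 -0.1919  0.9478  0.0025  0.5685]
10 x 0.005 0.070 0.000 0.002 -0.001 -0.719
```

Works, with low forces. Continuing along the arc.

Request:
arm_command(motion="0 0.071 0 0 0 -0.716; 0 0.071 0 0 0 -0.716; 0 0.071 0 0 0 -0.716; 0 0.071 0 0 0 -0.716; 0 0.071 0 0 0 -0.716; 0 0.071 0 0 0 -0.716; 0 0.071 0 0 0 -0.716; 0 0.071 0 0 0 -0.716; 0 0.071 0 0 0 -0.716; 0 0.071 0 0 0 -0.716; 0 0 0 0 0 0")

```text
time: 27.15
tool_pos: [0.5363, -0.2607, 0.0404]
ee_rot: [-0.001, 0.241, 0.97, 0.002]
force: [-4.6, 5.7, 7.0]
gripper_width: 0.017
gripper_force: 21.0
```

Request:
arm_command(motion="0 0.071 0 0 0 -0.716; 0 0.071 0 0 0 -0.716; 0 0.071 0 0 0 -0.716; 0 0.071 0 0 0 -0.716; 0 0.071 0 0 0 -0.716; 0 0.071 0 0 0 -0.716; 0 0 0 0 0 0")

```text
time: 27.85
tool_pos: [0.5407, -0.2451, 0.0403]
ee_rot: [-0.001, 0.029, 1.0, 0.002]
force: [-5.9, 4.6, 7.7]
gripper_width: 0.0172
gripper_force: 21.1
```

```bash
python3 - <<'E'
from h import *
kphi(); p=manip.sense()['tool_pos']; R,q=kpose(2.0,p[2]); rows(R,q,3)
E
```

```text
t 27.85 phi 1.8081792056955868 r 0.040136278834920075 z 0.04033871394184872 F [-5.9237  4.6214  7.6819] w 0.017197291508914407 21.05311632156372 [-0.5617  0.4459 -0.1697  0.9592  0.0016 -0.503 ]
3 x 0.002 0.064 0.000 0.012 -0.008 -0.583
```

Request:
arm_command(motion="0 0.064 0 0 0 -0.6; 0 0.064 0 0 0 -0.6; 0 0.064 0 0 0 -0.6; 0 0 0 0 0 0")

```text
time: 28.25
tool_pos: [0.5405, -0.2379, 0.0403]
ee_rot: [-0.001, -0.06, 0.998, 0.001]
force: [-6.2, 3.5, 8.7]
gripper_width: 0.0168
gripper_force: 21.0
```

Request:
arm_command(motion="0 0.05 0 0 0 -0.3; 0 0 0 0 0 0")

```text
time: 28.45
tool_pos: [0.5407, -0.2375, 0.0404]
ee_rot: [-0.001, -0.075, 0.997, 0.0]
force: [-6.4, -0.7, 6.7]
gripper_width: 0.0169
gripper_force: 20.9
```

```bash
python3 - <<'E'
from h import *
kphi()
E
```

```text
t 28.45 phi 1.9977640350016639 r 0.040300236913310486 z 0.04039382637742967 F [-6.3828 -0.7001  6.6908] w 0.016929209936610908 20.853264927864075 [-0.5492  0.439  -0.1806  0.953  -0.001  -0.6986]
```

Request:
arm_command(motion="0 0 0 0 0 0; 0 0 0 0 0 0; 0 0 0 0 0 0; 0 0 -0.3 0 0 0; 0 0 -0.6 0 0 0; 0 0 -0.8 0 0 0; 0 0 -0.8 0 0 0; 0 0 -0.6 0 0 0; 0 0 0 0 0 0; 0 0 0 0 0 0", fingers=0.6)

```text
time: 29.45
tool_pos: [0.5429, -0.2374, 0.1651]
ee_rot: [0.001, -0.076, 0.997, 0.0]
force: [-0.0, -0.3, -0.1]
gripper_width: 0.0341
gripper_force: 0.0
```

Request:
arm_command(motion="-0.5 0 -0.3 0 0 0; -0.8 0 -0.3 0 0 0; -0.8 0 -0.3 0 0 0; -0.8 0 0 0 0 0; -0.5 0 0 0 0 0; 0 0 0 0 0 0; 0 0 0 0 0 0")

```text
time: 30.15
tool_pos: [0.676, -0.2163, 0.1981]
ee_rot: [-0.001, -0.076, 0.997, 0.001]
force: [-0.6, 0.7, -0.2]
gripper_width: 0.0342
gripper_force: 0.0
```

```bash
python3 - <<'E'
from h import *
kphi()
for n in('top','side'):
    im=snap(n,f'{n}_e.png')
    for q in('catch_knob','cover'):
        h=maskhull(n,q); b=manip.boxes_of(n,q); print([(np.round(x['position'],3),round(x['confidence'],2)) for x in b[:2]])
        if q=='cover' and h is not None: print(fit(COVER,{n:h},[.586,-.231,3.265],0,.03))
for f in(1.8,2.0):
    p=kpose(f,.06)[1]; print(f,p,proj('top',p),proj('side',p))
# cover corners: predicted outline
for n in('top','side'): print(n,proj(n,kpose(2,.087)[1]),proj(n,kpose(2,.049)[1]))
E
```

```text
t 30.15 phi 2.0299489201657996 r 0.17720531306972626 z 0.19810046083769184 F [-0.625   0.7425 -0.2131] w 0.034243643518640905 0.0 [-0.4232  0.602   0.4843  1.4566  0.0013 -0.5753]
[(array([ 0.533, -0.237,  0.047]), 0.5)]
top cover 0.81 [ 378  198   43   50 1513] [398.3807 219.4772]
[(array([ 0.582, -0.217,  0.044]), 0.89), (array([ 0.735, -0.209,  0.019]), 0.57)]
(array([ 0.5866, -0.2309,  3.2746]), np.float64(0.2418344080510587))
side catch_knob 0.81 [231 319  27  18 281] [245.8114 329.1851]
[(array([ 0.531, -0.242,  0.047]), 0.8)]
side cover 0.72 [ 241  304   59   54 2565] [270.7361 330.7384]
[(array([ 0.584, -0.245,  0.039]), 0.88)]
(array([ 0.5863, -0.229 ,  3.2693]), np.float64(0.12373926161963644))
1.8 [ 0.5405 -0.2454  0.06  ] [[410.104  236.0254]] [[251.2233 330.8802]]
2.0 [ 0.5404 -0.2374  0.06  ] [[407.1975 236.0502]] [[251.3092 327.5304]]
top [[410.3061 234.9064]] [[405.9733 236.5003]]
side [[250.9741 321.8567]] [[251.4423 329.7865]]
```

```bash
python3 -c "
from bench import manip
print(manip.job_done())"
```

```text
the job is handed in; nothing more can be done
None
```

The cover went in tilted under the lip and was lowered level onto the ledge. The catch is turned to its stop at about 2.0 rad, the gripper is clear, and I handed the job in at about 30 s; the judge's verdict was not shown.

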